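Sort the polishing bench's parts into their trays

ROBOT

A 7-joint arm with a two-finger parallel gripper is mounted at the origin on the work surface. World frame = base frame: x ahead of the robot, y to its left, z up, the work surface at z = 0. Lengths are in m, angles in rad, forces in N, time in s.
With the tool pointing down it reaches from about 0.425 to 0.8 m from the base axis. Payload 8.3 kg.
Tool frame: the origin (TCP) lies midway between the tips of the shut fingers; the grasp point (between the pads) lies 19 mm behind it; z points along the fingers, y is the line along which they close (so a half turn about z gives the same grasp; the last joint's range is limited). The gripper opens to 85 mm and grips with 20 to 120 N. Pads are 22 mm wide; open, the fingers measure 114 mm over their backs; the gripper's body (76 mm by 85 mm) begins 54 mm behind the grasp point. The pads swing forward as they close: fully open they stand 13 mm farther back than shut.
Start: joints at [-1.191, 0.383, 0.016, 1.37, -0.006, 1.388, -0.046], TCP at [0.268, 0.565, 0.231] pointing down, gripper open.
Joint ranges: [-2.95, 2.95], [-0.25, 2.06], [-1.52, 1.56], [0.18, 2.33], [-1.44, 4.58], [0.02, 2.06], [-3.01, 3.01]. Speed limits (rad/s): [2.39, 2.39, 3.01, 3.01, 3.14, 3.14, 3.14].

INTERFACE

Orientations are given as a unit quaternion [x, y, z, w].
In Python, from bench import status, grab_frame, ticket gives the robot as it stands.
- The arm moves only by the shell command python3 -m creep 'ROWS' [FORCE]. ROWS is JSON, a list of rows, each an object of numbers: "x", "y", "z": the shift along the tool's x, y, z normalised to -1 to 1, where 1 is 0.8 m; "wx", "wy", "wz": the turn, a rotation vector about the tool's x, y, z normalised to -1 to 1, where 1 is 60 degrees; "gripper": the closure, from -1 (fully open) to 1 (shut). A call has 1 to 10 rows; each row is the pose to reach, as a shift and turn from the pose commanded when the call began, along the tool's axes at that moment; what a row does not reach only later rows make up. A row lasts 1/12 s, in which the tool goes at most 41.7 mm and 7.16 degrees, less where a joint would pass 70% of its speed; a pose out of reach is approached as far as the arm can. A call with a number of a shift or a turn outside -1 to 1 is refused whole. A call with a gripper value outside its range is refused whole. The fingers move at their own pace and stop on an object; FORCE is the grip in N (left out, the last holds). Time passes only in rows, so rows that repeat a pose let the fingers close. It gives the time, the measured TCP pose, the force, the opening and the grip force at its end, in the units of the state.
- status.get_state(): the state, without advancing time (a new reading comes with each control period).
- grab_frame(name): name is "side" or "top" or "wrist"; returns a dict with "img" (420x560x3 uint8, red, green, blue), "depth" (420x560 float32, m along the optical axis (not along the pixel's ray), 0 where there is no reading), "camera_matrix" (3x3 intrinsics, pixels), "R" (3x3) and "t" (3): a world point X has camera coordinates R X + t. Camera axes: x right, y down, z forward; pixel columns grow to the right and rows downward; lengths in m; the calibration is good to about 2 mm. A picture is of the moment at which its call begins.
- ticket.sign_off(): hands the job in; it is judged then, once.
The state is a dict: "time_s": time; "joint_pos": joint angles; "qd": joint speeds; "effort": joint torques, N m; "position": TCP position; "eef_rot": TCP orientation; "contact_force": force on the tool from outside, world axes, zero at the start; "wrist_torque": the same for the moment, N m; "gripper_width": opening from 0.0 (shut) to 1.0 (fully open); "finger_force": force on a finger pad.
Only numpy, scipy, OpenCV 4.12 (cv2) and the standard library are available. Lean on these libraries where they do the work, as an engineer would, in place of code of your own. Each camera call takes 0.05 s, during which the arm holds its last target. There are 200 camera calls.

TASK

Clear the parts beside the polishing wheel into their places: the oblong stone blank flat in the long bay of the wooden tray and the round blank flat in its short bay, both steel dops standing upright side by side in the round dish, and the brass lock nut in the square tray. Set every part down gently on the floor of its tray, the same way up as it stood, not dropped and not propped on a rim, and leave the drip bottle and the glass jar where they stand.

Things in the scene. Friction and masses are not known exactly. Their poses are not given: they have to be found in the camera images.
- round_blank: Round grey-green stone blank, a plain disc 38 mm in diameter and 24 mm thick, about 75 g. Starts flat on the bench, about 25 mm or more free all round. Origin: centre of its underside, z up.
- oblong_blank: Oblong stone blank of the same grey-green stone, a plain block 60 x 30 mm and 24 mm thick, about 110 g; its x axis runs along the 60 mm length, its y axis across the 30 mm width. Starts flat on the bench, about 25 mm or more free all round. Origin: centre of its underside, z up.
- short_dop: Short steel dop (stone holder): a round foot 40 mm in diameter and 12 mm thick with a plain round stem 16 mm in diameter standing on its centre; 48 mm tall in all, about 130 g. Grip it by the stem. Starts flat on the bench, about 25 mm or more free all round. Origin: centre of its underside, z up.
- tall_dop: Tall steel dop, the same as the short one (foot 40 mm across and 12 mm thick, stem 16 mm) but 66 mm tall in all, about 130 g. Grip it by the stem. Starts flat on the bench, about 25 mm or more free all round. Origin: centre of its underside, z up.
- lock_nut: Brass lock nut of the polishing wheel: a hexagonal base 36 mm across flats (42 mm across corners) and 12 mm thick with a round collar 24 mm in diameter and 12 mm high on top; 24 mm tall in all, about 100 g. Easiest gripped by the collar. Starts flat on the bench, about 25 mm or more free all round. Origin: centre of its underside, z up.
- stone_tray: Low wooden tray fixed to the bench, outside 64 mm (its x) by 156 mm (its y), walls 4 mm thick, one divider across making two bays. Rim and divider tops 12 mm, inner floor 4 mm above the bench. Long bay: inside 56 x 84 mm, centre at y = +32 mm; short bay: inside 56 x 60 mm, centre at y = -44 mm; both at x = 0 in the tray's frame. Origin: centre of its underside, z up.
- round_dish: Low round dark steel dish fixed to the bench, 128 mm outside and 120 mm inside diameter, rim 12 mm and inner floor 4 mm above the bench. Origin: centre of the underside, z up.
- square_tray: Low square grey plastic tray fixed to the bench, 76 mm outside and 68 mm inside, one bay, rim 12 mm and inner floor 4 mm above the bench. Origin: centre of the underside, z up.
- drip_bottle: Bystander: loose clear drip bottle, 52 mm in diameter, 145 mm tall, at the far left of the work area; must not be knocked. An equally stout steel can, 100 mm tall, is fixed at its mirror place at the far right; the polishing machine stands beyond 0.8 m. Origin: centre of its underside.
- glass_jar: Bystander: small loose glass jar with black lid, 36 mm in diameter, 45 mm tall, standing among the parts at the near left; must not be knocked. A terracotta whetstone 40 x 22 x 14 mm is fixed at its mirror place to the right. Origin: centre of its underside.

How it is judged:
At the end, for the whole second after the job is handed in: Oblong blank in the long bay (18 mm each way of its centre), round blank in the short bay (14 mm across, 16 along), dops within 45 mm of the dish's centre, nut within 20 mm of the square tray's; each underside within 4 mm of its tray's floor, upright within 0.12 rad, at rest (x of oblong_blank in the frame of stone_tray between -0.018 and 0.018 m and y of oblong_blank in the frame of stone_tray between 0.014 and 0.05 m and x of round_blank in the frame of stone_tray between -0.014 and 0.014 m and y of round_blank in the frame of stone_tray between -0.06 and -0.028 m and x of lock_nut in the frame of square_tray between -0.02 and 0.02 m and y of lock_nut in the frame of square_tray between -0.02 and 0.02 m and horizontal distance between each of short_dop, tall_dop and round_dish below 0.045 m and z of round_blank in the frame of stone_tray between 0.001 and 0.008 m and angle between each of round_blank, oblong_blank, short_dop, tall_dop, lock_nut's own z axis and vertical below 0.12 rad and linear speed of each of round_blank, oblong_blank, short_dop, tall_dop, lock_nut below 0.02 m/s and z of oblong_blank in the frame of stone_tray between 0.001 and 0.008 m and z of short_dop in the frame of round_dish between 0.001 and 0.008 m and z of tall_dop in the frame of round_dish between 0.001 and 0.008 m and z of lock_nut in the frame of square_tray between 0.001 and 0.008 m); the robot touches nothing.
It fails at once if the drip bottle is shifted by more than 20 mm or tipped (distance of drip_bottle from where it was at the start of the episode above 0.02 m or angle between drip_bottle's own z axis and vertical above 0.3 rad).
It fails at once if the glass jar is shifted by more than 20 mm or tipped (distance of glass_jar from where it was at the start of the episode above 0.02 m or angle between glass_jar's own z axis and vertical above 0.3 rad).
It fails at once if one of the five parts is dropped (falls free of the fingers faster than 0.7 m/s, about a 25 mm fall) ((linear speed of round_blank above 0.7 m/s and contact force between round_blank and the fingers below 0.05 N) or (linear speed of oblong_blank above 0.7 m/s and contact force between oblong_blank and the fingers below 0.05 N) or (linear speed of short_dop above 0.7 m/s and contact force between short_dop and the fingers below 0.05 N) or (linear speed of tall_dop above 0.7 m/s and contact force between tall_dop and the fingers below 0.05 N) or (linear speed of lock_nut above 0.7 m/s and contact force between lock_nut and the fingers below 0.05 N)).
It also fails if it takes over 136 s, if anything falls off the work surface, if the arm or the gripper's body presses on something with over 40 N, if the wrist force passes 120 N, or if a joint passes its speed limit or range.

## Working session

There is one attempt and no reset: what is moved stays moved. The work goes in short steps, Python scripts to look and compute and a shell command to move; the robot and the scene stay as the last step left them, time stands still between calls to the robot, and variables do not carry over. Pictures are saved under pics/ and viewed, at most 14 in all, crops included, and the job is handed in when it is done.

```bash
mkdir -p pics; ls; python3 - <<'E'
from bench import status, grab_frame
import cv2,numpy as np
s=status.get_state(); print(s)
for n in("top","side"):
    f=grab_frame(n); cv2.imwrite(f"pics/{n}0.png",f["img"][:,:,::-1]); np.savez(f"pics/{n}0.npz",**f)
    print(n,f["camera_matrix"],f["R"],f["t"])
E
```

```text
pics
{'time_s': 0.0, 'joint_pos': array([-1.19093704,  0.38421221,  0.01636486,  1.37116797, -0.00629828,
        1.38820479, -0.04648853]), 'qd': array([-0.00178893,  0.00060463, -0.00046182,  0.00022131,  0.00150519,
        0.00024228,  0.00061144]), 'effort': array([ 9.82336787e-04, -6.27605367e+01,  8.44692998e-01, -3.71809924e+01,
        1.66422862e-02,  1.45035284e-02, -3.38665177e-05]), 'position': array([0.26751668, 0.56428943, 0.23028872]), 'eef_rot': array([ 2.19534779e-01,  9.75604191e-01, -9.51322539e-04, -1.97278989e-04]), 'contact_force': array([ 0.63726548,  0.36070939, -0.45968294]), 'wrist_torque': array([-0.00186689, -0.00020708, -0.05200263]), 'finger_force': 0.0, 'gripper_width': 0.9978367442509718}
top [[414.57298117   0.         286.39457893]
 [  0.         414.57298117 207.82776532]
 [  0.           0.           1.        ]] [[-0.02136319 -0.99952869 -0.02204584]
 [-0.98346448  0.02497609 -0.17937061]
 [ 0.17983669  0.01784938 -0.98353453]] [0.01974663 0.54884896 0.872896  ]
side [[450.29143586   0.         281.27689326]
 [  0.         450.29143586 210.25831876]
 [  0.           0.           1.        ]] [[ 0.8769339  -0.4805315  -0.00874126]
 [-0.3486314  -0.62349635 -0.69979172]
 [ 0.33082182  0.61671856 -0.71429345]] [-0.47995512  0.22737174  0.94286518]
```

View pics/top0.png

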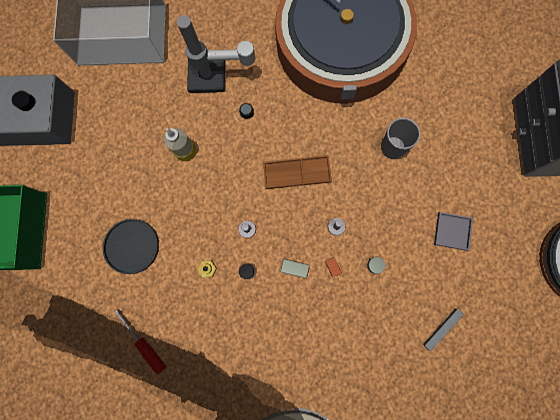

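View pics/side0.png

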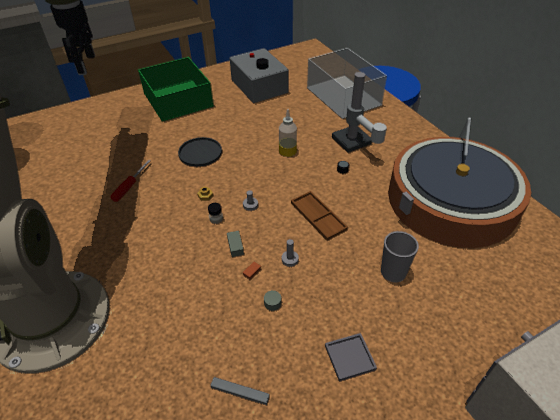

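Top view: up is +x, left is +y. Nut at (207,269), jar at (247,271), oblong at (295,268), whetstone at (333,267) and round at (376,265). Dops at (247,229) and (337,227). Stone tray at (297,172), dish at (131,246), square tray at (453,231). In the side view the right dop (290,252) is the taller one.

```bash
cat > h.py <<'E'
import numpy as np, cv2
def cloud(f):
    K,R,t,d=f["camera_matrix"],f["R"],f["t"],f["depth"]
    v,u=np.mgrid[:d.shape[0],:d.shape[1]]
    P=np.stack([(u-K[0,2])/K[0,0]*d,(v-K[1,2])/K[1,1]*d,d],-1)
    W=(P-t)@R
    W[d==0]=np.nan
    return W
def ray(f,uv,z):
    K,R,t=f["camera_matrix"],f["R"],f["t"]
    d=R.T@np.linalg.inv(K)@np.array([uv[0],uv[1],1.]); c=-R.T@t
    return c+d*(z-c[2])/d[2]
def proj(f,X):
    p=f["camera_matrix"]@(f["R"]@np.array(X)+f["t"]); return p[:2]/p[2]
E
python3 - <<'E'
from h import *
fs={n:dict(np.load(f"pics/{n}0.npz")) for n in("top","side")}
obj=dict(nut=((207,269),.024,14),jar=((247,271),.045,14),oblong=((295,268),.024,22),whet=((333,267),.014,14),round=((376,265),.024,14),dopL=((247,229),.048,14),dopR=((337,227),.066,16),tray=((297,172),.012,45),dish=((131,246),.012,36),sq=((453,231),.012,27),bottle=((175,140),.145,30),can=((400,138),.1,28))
for k,(c,h,r) in obj.items():
  X0=ray(fs["top"],c,h*.5)
  for n in fs:
    f=fs[n];W=cloud(f)
    c2=c if n=="top" else proj(f,X0)
    v,u=np.mgrid[:420,:560]
    roi=(abs(u-c2[0])<r)&(abs(v-c2[1])<r)
    z=W[...,2]
    bz=np.nanmedian(z[roi&(z<.004)]) if k else 0
    zm=np.nanmax(np.where(roi,z,-1))
    m=roi&(z>h-.004)&(z<h+.006)
    if m.sum()<3: print(k,n,"few",zm); continue
    cnt,_=cv2.findContours(m.astype(np.uint8),cv2.RETR_EXTERNAL,cv2.CHAIN_APPROX_NONE)
    cc=max(cnt,key=cv2.contourArea)[:,0]
    pts=np.array([ray(f,p,h)[:2] for p in cc],np.float32)
    rc=cv2.minAreaRect(pts); ec=cv2.minEnclosingCircle(pts)
    med=W[m].mean(0)
    print(k,n,"bz%.4f zmax%.3f n%d"%(bz,zm,m.sum()),"mean",med[:2].round(4),"rect",np.round(rc[0],4),np.round(rc[1],4),round(rc[2],1),"circ",np.round(ec[0],4),round(ec[1],4))
E
```

```text
nut top bz0.0016 zmax0.030 n88 mean [0.421  0.1911] rect [0.4215 0.1904] [0.0227 0.0222] 88.7 circ [0.4209 0.191 ] 0.012
nut side bz-0.0004 zmax0.048 n52 mean [0.4203 0.1889] rect [0.4197 0.1884] [0.023 0.022] 60.7 circ [0.4197 0.1884] 0.0135
jar top bz0.0019 zmax0.051 n181 mean [0.4128 0.0982] rect [0.4133 0.0981] [0.0307 0.0325] 89.6 circ [0.4132 0.0984] 0.0168
jar side bz-0.0001 zmax0.048 n108 mean [0.4121 0.0958] rect [0.4122 0.0947] [0.0311 0.0324] 60.8 circ [0.4114 0.0957] 0.0176
oblong top bz0.0018 zmax0.030 n363 mean [ 0.4174 -0.008 ] rect [ 0.4174 -0.0078] [0.0595 0.03  ] 74.9 circ [ 0.4172 -0.0077] 0.0325
oblong side bz-0.0003 zmax0.028 n256 mean [ 0.4168 -0.0115] rect [ 0.4167 -0.0115] [0.0637 0.0299] 75.5 circ [ 0.4159 -0.0113] 0.0327
whet top bz0.0019 zmax0.020 n172 mean [ 0.4183 -0.0945] rect [ 0.4187 -0.094 ] [0.0396 0.0222] 24.5 circ [ 0.419  -0.0946] 0.0215
whet side bz-0.0001 zmax0.017 n149 mean [ 0.4182 -0.0968] rect [ 0.4179 -0.0975] [0.0413 0.0217] 23.5 circ [ 0.4184 -0.0978] 0.0217
round top bz0.0020 zmax0.031 n228 mean [ 0.4204 -0.1901] rect [ 0.4204 -0.1903] [
[... 1263 characters left out ...]
941 -0.3716] [0.0791 0.0776] 78.1 circ [ 0.4942 -0.3706] 0.0547
sq side bz0.0006 zmax0.015 n390 mean [ 0.4939 -0.3747] rect [ 0.4939 -0.3735] [0.078  0.0777] 78.1 circ [ 0.4943 -0.3728] 0.0531
bottle top bz0.0013 zmax0.149 n8 mean [0.7044 0.2497] rect [0.7046 0.2497] [0.0045 0.0042] 1.7 circ [0.7045 0.2497] 0.003
bottle side bz-0.0003 zmax0.146 n4 mean [0.7048 0.2496] rect [0.7039 0.248 ] [0.0049 0.0027] 60.7 circ [0.7039 0.248 ] 0.0029
can top bz0.0017 zmax0.105 n229 mean [ 0.6996 -0.2505] rect [ 0.6983 -0.2498] [0.0708 0.0716] 68.8 circ [ 0.6982 -0.2494] 0.0367
can side bz-0.0003 zmax0.104 n200 mean [ 0.6981 -0.251 ] rect [ 0.6979 -0.2512] [0.0724 0.0705] 31.7 circ [ 0.6971 -0.2518] 0.0375
```

```bash
cat > to.py <<'E'
# prints the shift/turn (tool axes, normalised units) to reach x y z with tool-y at yaw deg
import sys,numpy as np
from bench import status
from scipy.spatial.transform import Rotation as Ro
s=status.get_state(); x,y,z,a=map(float,sys.argv[1:5])
R0=Ro.from_quat(s["eef_rot"]); a=np.radians(a)
Rt=Ro.from_matrix(np.array([[-np.sin(a),np.cos(a),0],[np.cos(a),np.sin(a),0],[0,0,-1]]).T)
d=R0.inv().apply(np.array([x,y,z])-s["position"]); w=(R0.inv()*Rt).as_rotvec()
print("t%.2f"%s["time_s"],"pos",s["position"].round(4),"xyz",(d/.8).round(4),"w",(w/np.radians(60)).round(4),"rows",(np.linalg.norm(d)/.0417).round(1),(np.degrees(np.linalg.norm(w))/7.16).round(1),"open",round(s["gripper_width"],3),"q7",s["joint_pos"][6].round(2),"F",s["contact_force"].round(1))
E
python3 to.py .4205 .190 .15 0
```

```text
t0.10 pos [0.2676 0.5643 0.2304] xyz [-0.3732 -0.3407  0.1011] w [-1.5000e-03  9.0000e-04  1.0772e+00] rows 9.9 9.0 open 1.0 q7 -0.05 F [-0.2  0.2 -0.7]
```

```bash
R='' ; python3 -m creep '[{"x":-0.373,"y":-0.341,"z":0.101,"wz":1,"gripper":-1},{"x":-0.373,"y":-0.341,"z":0.101,"wz":1,"gripper":-1},{"x":-0.373,"y":-0.341,"z":0.101,"wz":1,"gripper":-1},{"x":-0.373,"y":-0.341,"z":0.101,"wz":1,"gripper":-1},{"x":-0.373,"y":-0.341,"z":0.101,"wz":1,"gripper":-1},{"x":-0.373,"y":-0.341,"z":0.101,"wz":1,"gripper":-1},{"x":-0.373,"y":-0.341,"z":0.101,"wz":1,"gripper":-1},{"x":-0.373,"y":-0.341,"z":0.101,"wz":1,"gripper":-1},{"x":-0.373,"y":-0.341,"z":0.101,"wz":1,"gripper":-1},{"x":-0.373,"y":-0.341,"z":0.101,"wz":1,"gripper":-1}]' 40; python3 to.py .4205 .190 .08 0
```

```text
t0.10 pos [0.2676 0.5643 0.2304] xyz [-0.3732 -0.3406  0.1886] w [-1.5000e-03  9.0000e-04  1.0772e+00] rows 10.3 9.0 open 1.0 q7 -0.05 F [-0.2  0.2 -0.7]invalid input at $[0]: expected keys x, y, z, wx, wy, wz, gripper
```

```bash
python3 -m creep '[{"x":-0.373,"y":-0.341,"z":0.101,"wx":0,"wy":0,"wz":1,"gripper":-1},{"x":-0.373,"y":-0.341,"z":0.101,"wx":0,"wy":0,"wz":1,"gripper":-1},{"x":-0.373,"y":-0.341,"z":0.101,"wx":0,"wy":0,"wz":1,"gripper":-1},{"x":-0.373,"y":-0.341,"z":0.101,"wx":0,"wy":0,"wz":1,"gripper":-1},{"x":-0.373,"y":-0.341,"z":0.101,"wx":0,"wy":0,"wz":1,"gripper":-1},{"x":-0.373,"y":-0.341,"z":0.101,"wx":0,"wy":0,"wz":1,"gripper":-1},{"x":-0.373,"y":-0.341,"z":0.101,"wx":0,"wy":0,"wz":1,"gripper":-1},{"x":-0.373,"y":-0.341,"z":0.101,"wx":0,"wy":0,"wz":1,"gripper":-1},{"x":-0.373,"y":-0.341,"z":0.101,"wx":0,"wy":0,"wz":1,"gripper":-1},{"x":-0.373,"y":-0.341,"z":0.101,"wx":0,"wy":0,"wz":1,"gripper":-1}]' 40; python3 to.py .4205 .190 .08 0
```

```text
time_s: 0.93
position: [0.4207, 0.1876, 0.1499]
eef_rot: [0.68, 0.734, -0.0, -0.0]
contact_force: [2.0, 0.4, -0.1]
gripper_width: 1.0
finger_force: 0.0
t0.93 pos [0.4207 0.1876 0.1499] xyz [0.003  0.     0.0874] w [-0.0004  0.0002  0.0728] rows 1.7 0.6 open 1.0 q7 -0.38 F [ 2.   0.4 -0.1]
```

```bash
python3 -m creep '[{"x":0.003,"y":0,"z":0.087,"wx":0,"wy":0,"wz":0.073,"gripper":-0.2},{"x":0.003,"y":0,"z":0.087,"wx":0,"wy":0,"wz":0.073,"gripper":-0.2},{"x":0.003,"y":0,"z":0.087,"wx":0,"wy":0,"wz":0.073,"gripper":-0.2},{"x":0.003,"y":0,"z":0.087,"wx":0,"wy":0,"wz":0.073,"gripper":-0.2},{"x":0.003,"y":0,"z":0.087,"wx":0,"wy":0,"wz":0.073,"gripper":-0.2},{"x":0.003,"y":0,"z":0.087,"wx":0,"wy":0,"wz":0.073,"gripper":-0.2}]'; python3 to.py .4205 .190 .013 0; python3 - <<'E'
from bench import grab_frame
from h import *
f=grab_frame("wrist"); cv2.imwrite("pics/w1.png",f["img"][:,:,::-1])
W=cloud(f); z=W[...,2]
m=(z>.018)&(z<.030)&(abs(W[...,0]-.42)<.03)&(abs(W[...,1]-.19)<.03)
print(m.sum(),np.nanmean(W[m],0), proj(f,[.4205,.19,.024]))
E
```

```text
time_s: 1.43
position: [0.4214, 0.1938, 0.0828]
eef_rot: [0.705, 0.709, 0.001, 0.0]
contact_force: [1.0, 0.0, -0.1]
gripper_width: 0.599
finger_force: 0.0
t1.43 pos [0.4214 0.1938 0.0828] xyz [-0.0049 -0.0013  0.0872] w [ 0.0022 -0.0015  0.0054] rows 1.7 0.1 open 0.599 q7 -0.42 F [ 1.   0.  -0.1]
1097 [0.42302686 0.19411299 0.02249961] [281.64508553 237.69776641]
```

View pics/w1.png

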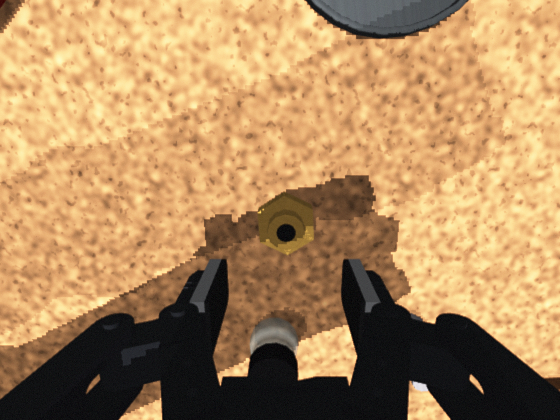

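Wrist view: nut centred between the fingers' line, its bore at (286,232), slightly ahead of the predicted (282,238). Jar is clear behind, between the finger roots.

```bash
python3 - <<'E'
from bench import grab_frame
from h import *
f=grab_frame("wrist")
print(ray(f,(286,231),.024))
E
python3 to.py .421 .191 .013 0
```

```text
[0.42317657 0.19447501 0.024     ]
t1.53 pos [0.4212 0.1937 0.0825] xyz [-0.0035 -0.0005  0.0869] w [ 0.0022 -0.0016  0.0051] rows 1.7 0.0 open 0.602 q7 -0.42 F [-0.7 -0.3 -0.1]
```

```bash
python3 -m creep '[{"x":-0.001,"y":0.001,"z":0.04,"wx":0.002,"wy":-0.0015,"wz":0.005,"gripper":-0.2},{"x":-0.001,"y":0.001,"z":0.07,"wx":0.002,"wy":-0.0015,"wz":0.005,"gripper":-0.2},{"x":-0.001,"y":0.001,"z":0.086,"wx":0.002,"wy":-0.0015,"wz":0.005,"gripper":-0.2},{"x":-0.001,"y":0.001,"z":0.086,"wx":0.002,"wy":-0.0015,"wz":0.005,"gripper":-0.2},{"x":-0.001,"y":0.001,"z":0.086,"wx":0.002,"wy":-0.0015,"wz":0.005,"gripper":-0.2},{"x":-0.001,"y":0.001,"z":0.086,"wx":0.002,"wy":-0.0015,"wz":0.005,"gripper":1},{"x":-0.001,"y":0.001,"z":0.086,"wx":0.002,"wy":-0.0015,"wz":0.005,"gripper":1},{"x":-0.001,"y":0.001,"z":0.086,"wx":0.002,"wy":-0.0015,"wz":0.005,"gripper":1},{"x":-0.001,"y":0.001,"z":0.086,"wx":0.002,"wy":-0.0015,"wz":0.005,"gripper":1},{"x":-0.001,"y":0.001,"z":0.086,"wx":0.002,"wy":-0.0015,"wz":0.005,"gripper":1}]' 50; python3 to.py .421 .192 .12 0
```

```text
time_s: 2.37
position: [0.4222, 0.1927, 0.0138]
eef_rot: [0.707, 0.707, 0.0, -0.0]
contact_force: [-2.4, -0.9, 7.2]
gripper_width: 0.25
finger_force: 48.6
t2.37 pos [0.4222 0.1927 0.0138] xyz [-0.0008 -0.0014 -0.1328] w [ 0.     -0.0003 -0.0008] rows 2.5 0.0 open 0.25 q7 -0.37 F [-2.4 -0.9  7.2]
```

```bash
python3 -m creep '[{"x":0,"y":0,"z":-0.02,"wx":0,"wy":0,"wz":0,"gripper":1},{"x":0,"y":0,"z":-0.05,"wx":0,"wy":0,"wz":0,"gripper":1},{"x":0,"y":0,"z":-0.1,"wx":0,"wy":0,"wz":0,"gripper":1},{"x":-0.02,"y":0.005,"z":-0.13,"wx":0,"wy":0,"wz":0,"gripper":1},{"x":-0.06,"y":0.01,"z":-0.13,"wx":0,"wy":0,"wz":0,"gripper":1},{"x":-0.1,"y":0.015,"z":-0.13,"wx":0,"wy":0,"wz":0,"gripper":1},{"x":-0.15,"y":0.02,"z":-0.13,"wx":0,"wy":0,"wz":0,"gripper":1},{"x":-0.2,"y":0.03,"z":-0.13,"wx":0,"wy":0,"wz":0,"gripper":1},{"x":-0.25,"y":0.04,"z":-0.13,"wx":0,"wy":0,"wz":0,"gripper":1},{"x":-0.3,"y":0.05,"z":-0.13,"wx":0,"wy":0,"wz":0,"gripper":1}]'; python3 to.py .494 -.372 .10 0
```

```text
time_s: 3.2
position: [0.4614, -0.0497, 0.1176]
eef_rot: [0.707, 0.707, -0.0, 0.0]
contact_force: [2.0, 0.3, -1.2]
gripper_width: 0.251
finger_force: 49.2
t3.20 pos [ 0.4614 -0.0497  0.1176] xyz [-0.4029  0.0409  0.0222] w [ 0.      0.0005 -0.0004] rows 7.8 0.0 open 0.251 q7 0.13 F [ 2.   0.3 -1.2]
```

```bash
python3 -m creep '[{"x":-0.05,"y":0.005,"z":0,"wx":0,"wy":0,"wz":0,"gripper":1},{"x":-0.1,"y":0.01,"z":0,"wx":0,"wy":0,"wz":0,"gripper":1},{"x":-0.15,"y":0.015,"z":0,"wx":0,"wy":0,"wz":0,"gripper":1},{"x":-0.2,"y":0.02,"z":0,"wx":0,"wy":0,"wz":0,"gripper":1},{"x":-0.25,"y":0.025,"z":0,"wx":0,"wy":0,"wz":0,"gripper":1},{"x":-0.3,"y":0.03,"z":0,"wx":0,"wy":0,"wz":0,"gripper":1},{"x":-0.35,"y":0.035,"z":0,"wx":0,"wy":0,"wz":0,"gripper":1},{"x":-0.38,"y":0.04,"z":0.02,"wx":0,"wy":0,"wz":0,"gripper":1},{"x":-0.4,"y":0.04,"z":0.06,"wx":0,"wy":0,"wz":0,"gripper":1},{"x":-0.4,"y":0.04,"z":0.08,"wx":0,"wy":0,"wz":0,"gripper":1}]'; python3 -m creep '[{"x":0,"y":0,"z":0,"wx":0,"wy":0,"wz":0,"gripper":1},{"x":0,"y":0,"z":0,"wx":0,"wy":0,"wz":0,"gripper":1},{"x":0,"y":0,"z":0,"wx":0,"wy":0,"wz":0,"gripper":1}]'; python3 to.py .494 -.372 .019 0
```

```text
time_s: 4.03
position: [0.4908, -0.3722, 0.0513]
eef_rot: [0.709, 0.705, -0.002, 0.0]
contact_force: [-0.2, 1.3, -2.1]
gripper_width: 0.248
finger_force: 49.2
time_s: 4.28
position: [0.4939, -0.3677, 0.0545]
eef_rot: [0.707, 0.707, -0.001, 0.001]
contact_force: [0.2, -0.1, -0.3]
gripper_width: 0.248
finger_force: 49.2
t4.28 pos [ 0.4939 -0.3677  0.0545] xyz [-0.0052  0.0002  0.0444] w [-0.0002  0.0021  0.0003] rows 0.9 0.0 open 0.248 q7 0.89 F [ 0.2 -0.1 -0.3]
```

```bash
python3 -m creep '[{"x":-0.005,"y":0,"z":0.02,"wx":0,"wy":0,"wz":0,"gripper":1},{"x":-0.005,"y":0,"z":0.035,"wx":0,"wy":0,"wz":0,"gripper":1},{"x":-0.005,"y":0,"z":0.04,"wx":0,"wy":0,"wz":0,"gripper":1},{"x":-0.005,"y":0,"z":0.042,"wx":0,"wy":0,"wz":0,"gripper":1},{"x":-0.005,"y":0,"z":0.044,"wx":0,"wy":0,"wz":0,"gripper":1},{"x":-0.005,"y":0,"z":0.045,"wx":0,"wy":0,"wz":0,"gripper":1},{"x":-0.005,"y":0,"z":0.045,"wx":0,"wy":0,"wz":0,"gripper":1},{"x":-0.005,"y":0,"z":0.045,"wx":0,"wy":0,"wz":0,"gripper":1}]'; python3 to.py .494 -.372 .0178 0
```

```text
time_s: 4.95
position: [0.4931, -0.372, 0.0179]
eef_rot: [0.707, 0.707, -0.001, 0.0]
contact_force: [-1.6, 1.6, 6.3]
gripper_width: 0.249
finger_force: 49.8
t4.95 pos [ 0.4931 -0.372   0.0179] xyz [0.     0.0011 0.0001] w [-0.001   0.0015 -0.0005] rows 0.0 0.0 open 0.249 q7 0.91 F [-1.6  1.6  6.3]
```

```bash
python3 -m creep '[{"x":0,"y":0,"z":0,"wx":0,"wy":0,"wz":0,"gripper":-0.2},{"x":0,"y":0,"z":0,"wx":0,"wy":0,"wz":0,"gripper":-0.2},{"x":0,"y":0,"z":0,"wx":0,"wy":0,"wz":0,"gripper":-0.2},{"x":0,"y":0,"z":-0.02,"wx":0,"wy":0,"wz":0,"gripper":-0.4},{"x":0,"y":0,"z":-0.05,"wx":0,"wy":0,"wz":0,"gripper":-0.4},{"x":0.02,"y":-0.005,"z":-0.09,"wx":0,"wy":0,"wz":0,"gripper":-0.4},{"x":0.06,"y":-0.03,"z":-0.09,"wx":0,"wy":0,"wz":0,"gripper":-0.4},{"x":0.1,"y":-0.05,"z":-0.09,"wx":0,"wy":0,"wz":0,"gripper":-0.4},{"x":0.15,"y":-0.07,"z":-0.09,"wx":0,"wy":0,"wz":0,"gripper":-0.4},{"x":0.2,"y":-0.09,"z":-0.09,"wx":0,"wy":0,"wz":0,"gripper":-0.4}]';  python3 -m creep '[{"x":0.023,"y":0,"z":0,"wx":0,"wy":0,"wz":0,"gripper":-0.2},{"x":0.023,"y":0,"z":0,"wx":0,"wy":0,"wz":0,"gripper":-0.2},{"x":0.023,"y":0,"z":0,"wx":0,"wy":0,"wz":0,"gripper":-0.2},{"x":0.023,"y":0,"z":0,"wx":0,"wy":0,"wz":0,"gripper":-0.2}]'; python3 to.py .4205 -.1915 .007 0; python3 - <<'E'
from bench import grab_frame
from h import *
f=grab_frame("wrist"); cv2.imwrite("pics/w2.png",f["img"][:,:,::-1])
W=cloud(f); z=W[...,2]
m=(z>.020)&(z<.028)&(abs(W[...,0]-.42)<.03)&(abs(W[...,1]+.19)<.03)
c,_=cv2.findContours(m.astype(np.uint8),0,1); c=max(c,key=cv2.contourArea); print(cv2.minEnclosingCircle(c))
print(m.sum(),ray(f,cv2.minEnclosingCircle(c)[0],.024), proj(f,[.4205,-.1915,.024]))
f=grab_frame("top"); cv2.imwrite("pics/t2.png",f["img"][180:290,350:520,::-1].repeat(4,0).repeat(4,1))
E
```

```text
time_s: 5.78
position: [0.421, -0.2136, 0.0886]
eef_rot: [0.708, 0.706, -0.001, 0.0]
contact_force: [0.6, 0.8, 1.0]
gripper_width: 0.701
finger_force: 0.0
time_s: 6.12
position: [0.4224, -0.1969, 0.0891]
eef_rot: [0.708, 0.707, -0.001, 0.0]
contact_force: [-0.1, -0.7, 0.5]
gripper_width: 0.602
finger_force: 0.0
t6.12 pos [ 0.4224 -0.1969  0.0891] xyz [ 0.007  -0.0023  0.1026] w [-0.001   0.0021 -0.0011] rows 2.0 0.0 open 0.602 q7 0.52 F [-0.1 -0.7  0.5]
((284.0, 214.0357208251953), 29.421932220458984)
2559 [ 0.42277714 -0.18754337  0.024     ] [280.4156902  219.99680222]
```

View pics/t2.png

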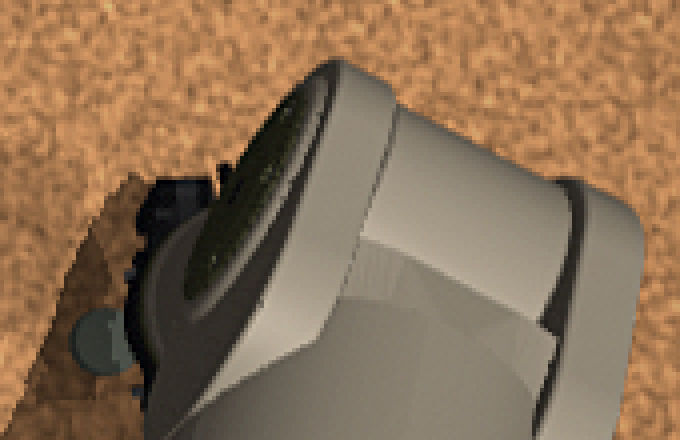

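The top crop shows the arm hiding the square tray (nut to be checked later); the round blank sits at the lower left, at (105,342) in the crop.

```bash
python3 -m creep '[{"x":0.0085,"y":-0.001,"z":0.05,"wx":-0.001,"wy":0.002,"wz":0,"gripper":-0.2},{"x":0.0085,"y":-0.001,"z":0.09,"wx":-0.001,"wy":0.002,"wz":0,"gripper":-0.2},{"x":0.0085,"y":-0.001,"z":0.102,"wx":-0.001,"wy":0.002,"wz":0,"gripper":-0.2},{"x":0.0085,"y":-0.001,"z":0.102,"wx":-0.001,"wy":0.002,"wz":0,"gripper":-0.2},{"x":0.0085,"y":-0.001,"z":0.102,"wx":-0.001,"wy":0.002,"wz":0,"gripper":-0.2},{"x":0.0085,"y":-0.001,"z":0.102,"wx":-0.001,"wy":0.002,"wz":0,"gripper":1},{"x":0.0085,"y":-0.001,"z":0.102,"wx":-0.001,"wy":0.002,"wz":0,"gripper":1},{"x":0.0085,"y":-0.001,"z":0.102,"wx":-0.001,"wy":0.002,"wz":0,"gripper":1},{"x":0.0085,"y":-0.001,"z":0.102,"wx":-0.001,"wy":0.002,"wz":0,"gripper":1}]' 50; python3 to.py .6458 -.0636 .10 4.5
```

```text
time_s: 6.97
position: [0.4223, -0.1906, 0.009]
eef_rot: [0.708, 0.707, 0.001, 0.001]
contact_force: [-2.5, -1.2, 7.9]
gripper_width: 0.422
finger_force: 49.8
t6.97 pos [ 0.4223 -0.1906  0.009 ] xyz [ 0.1592  0.2794 -0.1132] w [ 0.002   0.0005 -0.0765] rows 6.5 0.6 open 0.422 q7 0.62 F [-2.5 -1.2  7.9]
```

```bash
python3 -m creep '[{"x":0,"y":0,"z":-0.02,"wx":0,"wy":0,"wz":0,"gripper":1},{"x":0,"y":0,"z":-0.06,"wx":0,"wy":0,"wz":0,"gripper":1},{"x":0,"y":0,"z":-0.11,"wx":0,"wy":0,"wz":0,"gripper":1},{"x":0,"y":0.01,"z":-0.14,"wx":0,"wy":0,"wz":0,"gripper":1},{"x":0.02,"y":0.04,"z":-0.14,"wx":0,"wy":0,"wz":-0.04,"gripper":1},{"x":0.04,"y":0.08,"z":-0.14,"wx":0,"wy":0,"wz":-0.075,"gripper":1},{"x":0.07,"y":0.12,"z":-0.14,"wx":0,"wy":0,"wz":-0.075,"gripper":1},{"x":0.1,"y":0.16,"z":-0.14,"wx":0,"wy":0,"wz":-0.075,"gripper":1},{"x":0.12,"y":0.2,"z":-0.14,"wx":0,"wy":0,"wz":-0.075,"gripper":1},{"x":0.14,"y":0.24,"z":-0.14,"wx":0,"wy":0,"wz":-0.075,"gripper":1}]'; python3 -m creep '[{"x":0.018,"y":0.038,"z":0.02,"wx":0,"wy":0,"wz":0,"gripper":1},{"x":0.018,"y":0.038,"z":0.05,"wx":0,"wy":0,"wz":0,"gripper":1},{"x":0.018,"y":0.038,"z":0.08,"wx":0,"wy":0,"wz":0,"gripper":1},{"x":0.018,"y":0.038,"z":0.09,"wx":0,"wy":0,"wz":0,"gripper":1},{"x":0.018,"y":0.038,"z":0.09,"wx":0,"wy":0,"wz":0,"gripper":1},{"x":0.018,"y":0.038,"z":0.09,"wx":0,"wy":0,"wz":0,"gripper":1},{"x":0.018,"y":0.038,"z":0.09,"wx":0,"wy":0,"wz":0,"gripper":1}]'; python3 to.py .6458 -.0636 .013 4.5
python3 - <<'E'
from bench import grab_frame
from h import *
for n in("side","wrist"):
    f=grab_frame(n); cv2.imwrite(f"pics/{n}3.png",f["img"][:,:,::-1])
    print(n,[proj(f,p).round() for p in([.6458,-.0636,.012],[.6398,.0122,.012])])
f=grab_frame("side");u=cv2.imread("pics/side3.png");cv2.imwrite("pics/s3.png",np.hstack([cv2.resize(u[130:300,230:400],(400,400)),cv2.resize(cv2.imread("pics/wrist3.png")[60:360,130:430],(400,400))]))
E
```

```text
time_s: 7.8
position: [0.6153, -0.0756, 0.1204]
eef_rot: [0.678, 0.735, 0.001, -0.0]
contact_force: [0.4, -1.2, 0.2]
gripper_width: 0.42
finger_force: 50.4
time_s: 8.38
position: [0.6434, -0.0615, 0.0493]
eef_rot: [0.679, 0.734, 0.001, 0.001]
contact_force: [-0.4, -0.3, 0.2]
gripper_width: 0.416
finger_force: 50.4
t8.38 pos [ 0.6434 -0.0615  0.0493] xyz [-0.0028  0.0027  0.0454] w [ 0.0019 -0.0002 -0.0015] rows 0.9 0.0 open 0.416 q7 0.39 F [-0.4 -0.3  0.2]
side [array([329., 224.]), array([311., 206.])]
wrist [array([287., 249.]), array([286., 108.])]
```

View pics/s3.png

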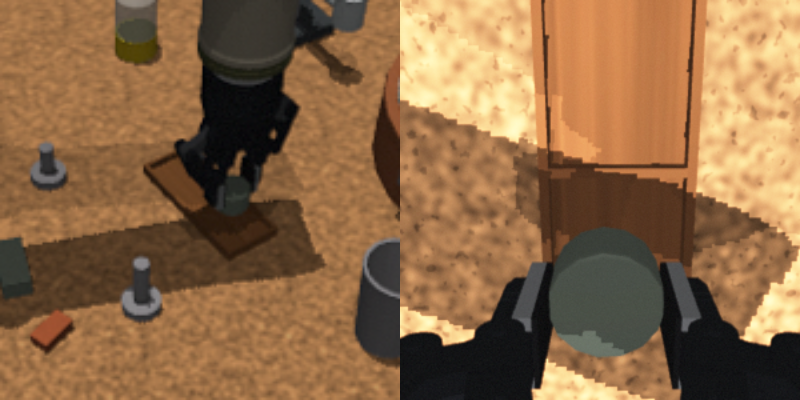

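The blank is held level above the short bay: in the wrist crop the disc is centred at (607,292), between the tray walls. The side crop agrees, so I'll lower it.

```bash
python3 -m creep '[{"x":-0.003,"y":0.003,"z":0.02,"wx":0,"wy":0,"wz":0,"gripper":1},{"x":-0.003,"y":0.003,"z":0.035,"wx":0.002,"wy":0,"wz":0,"gripper":1},{"x":-0.003,"y":0.003,"z":0.04,"wx":0.002,"wy":0,"wz":0,"gripper":1},{"x":-0.003,"y":0.003,"z":0.043,"wx":0.002,"wy":0,"wz":0,"gripper":1},{"x":-0.003,"y":0.003,"z":0.0455,"wx":0.002,"wy":0,"wz":0,"gripper":1},{"x":-0.003,"y":0.003,"z":0.0455,"wx":0.002,"wy":0,"wz":0,"gripper":1},{"x":-0.003,"y":0.003,"z":0.0455,"wx":0.002,"wy":0,"wz":0,"gripper":1}]'; python3 to.py .6458 -.0636 .013 4.5
```

```text
time_s: 9.12
position: [0.6438, -0.063, 0.0129]
eef_rot: [0.679, 0.734, -0.001, -0.003]
contact_force: [-17.0, 3.5, 31.6]
gripper_width: 0.417
finger_force: 53.6
t9.12 pos [ 0.6438 -0.063   0.0129] xyz [-0.001   0.0025 -0.0001] w [-0.0048 -0.0026 -0.0012] rows 0.1 0.0 open 0.417 q7 0.41 F [-17.    3.5  31.6]
```

```bash
python3 -m creep '[{"x":0,"y":0.002,"z":-0.0015,"wx":0,"wy":0,"wz":0,"gripper":1},{"x":0,"y":0.002,"z":-0.0015,"wx":0,"wy":0,"wz":0,"gripper":1}]'; python3 to.py .6458 -.0636 .013 4.5;  python3 - <<'E'
from bench import grab_frame
from h import *
a=grab_frame("side")["img"][...,::-1];b=grab_frame("wrist")["img"][...,::-1]
cv2.imwrite("pics/s4.png",np.hstack([cv2.resize(a[170:260,285:375],(400,400)),cv2.resize(b[60:360,130:430],(400,400))]))
E
```

```text
time_s: 9.28
position: [0.6461, -0.0632, 0.0131]
eef_rot: [0.679, 0.734, -0.001, -0.002]
contact_force: [-7.9, 1.2, 17.7]
gripper_width: 0.418
finger_force: 52.4
t9.28 pos [ 0.6461 -0.0632  0.0131] xyz [-0.0005 -0.0004  0.0001] w [-0.0037 -0.0013 -0.0012] rows 0.0 0.0 open 0.418 q7 0.41 F [-7.9  1.2 17.7]
```

View pics/s4.png

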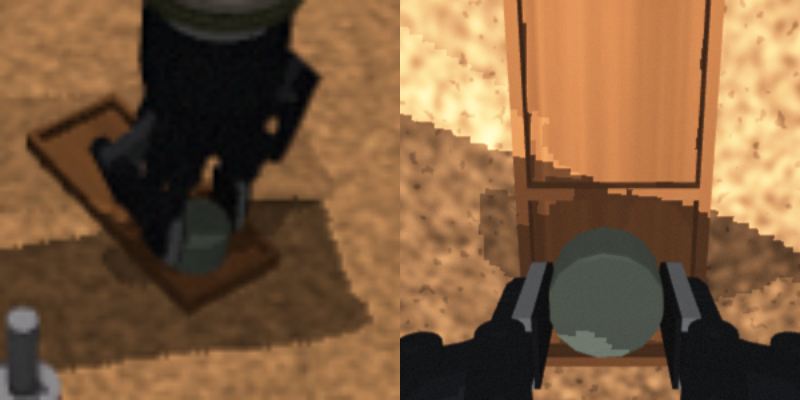

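The disc sits inside the short bay, between both walls and short of the divider. The TCP is 4 mm above its bench grasp height, so it is on the floor. Releasing.

```bash
python3 -m creep '[{"x":0,"y":0,"z":-0.001,"wx":0,"wy":0,"wz":0,"gripper":1},{"x":0,"y":0,"z":-0.001,"wx":0,"wy":0,"wz":0,"gripper":-0.1},{"x":0,"y":0,"z":-0.001,"wx":0,"wy":0,"wz":0,"gripper":-0.1},{"x":0,"y":0,"z":-0.001,"wx":0,"wy":0,"wz":0,"gripper":-0.1},{"x":0,"y":0,"z":-0.001,"wx":0,"wy":0,"wz":0,"gripper":-0.1},{"x":0,"y":0,"z":-0.03,"wx":0,"wy":0,"wz":0,"gripper":-0.1},{"x":0,"y":0,"z":-0.07,"wx":0,"wy":0,"wz":0,"gripper":-0.1},{"x":0.01,"y":-0.03,"z":-0.11,"wx":0,"wy":0,"wz":0.05,"gripper":-0.1},{"x":0.03,"y":-0.07,"z":-0.11,"wx":0,"wy":0,"wz":0.15,"gripper":-0.1},{"x":0.05,"y":-0.12,"z":-0.11,"wx":0,"wy":0,"wz":0.25,"gripper":-0.1}]'; python3 to.py .418 -.008 .08 -15
```

```text
time_s: 10.22
position: [0.5507, -0.0314, 0.1018]
eef_rot: [0.771, 0.637, 0.001, 0.001]
contact_force: [-0.2, 1.7, 0.7]
gripper_width: 0.552
finger_force: 0.0
t10.22 pos [ 0.5507 -0.0314  0.1018] xyz [-0.0026 -0.1685  0.0269] w [ 0.0016 -0.0005  0.069 ] rows 3.3 0.6 open 0.552 q7 0.05 F [-0.2  1.7  0.7]
```

```bash
python3 -m creep '[{"x":-0.001,"y":-0.05,"z":0,"wx":0,"wy":0,"wz":0.069,"gripper":-0.1},{"x":-0.002,"y":-0.1,"z":0.01,"wx":0,"wy":0,"wz":0.069,"gripper":-0.1},{"x":-0.002,"y":-0.14,"z":0.02,"wx":0,"wy":0,"wz":0.069,"gripper":-0.1},{"x":-0.002,"y":-0.166,"z":0.027,"wx":0,"wy":0,"wz":0.069,"gripper":-0.1},{"x":-0.002,"y":-0.166,"z":0.027,"wx":0,"wy":0,"wz":0.069,"gripper":-0.1},{"x":-0.002,"y":-0.166,"z":0.027,"wx":0,"wy":0,"wz":0.069,"gripper":-0.1},{"x":-0.002,"y":-0.166,"z":0.027,"wx":0,"wy":0,"wz":0.069,"gripper":-0.1}]'; python3 to.py .418 -.008 .0075 -15; python3 - <<'E'
from bench import grab_frame,status
from h import *
for n in("wrist","top"):
    f=grab_frame(n); W=cloud(f); z=W[...,2]
    c0,hh,r=((.42,-.01),.024,.045) if n=="wrist" else ((.6458,-.0636),.028,.03)
    m=(z>hh-.004)&(z<hh+.006)&(np.hypot(W[...,0]-c0[0],W[...,1]-c0[1])<r)
    c,_=cv2.findContours(m.astype(np.uint8),0,1); c=max(c,key=cv2.contourArea)[:,0]
    p=np.array([ray(f,q,hh)[:2] for q in c],np.float32); print(n,cv2.minAreaRect(p),np.nanmean(W[m],0))
    if n=="top": 
        m=(z>.025)&(z<.034)&(np.hypot(W[...,0]-.494,W[...,1]+.372)<.04);print("nut",m.sum(),np.nanmean(W[m],0))
print(status.get_state()["joint_pos"].round(2))
E
```

```text
time_s: 10.8
position: [0.4195, -0.0082, 0.0794]
eef_rot: [0.792, 0.611, -0.0, -0.001]
contact_force: [0.3, -0.8, -0.5]
gripper_width: 0.549
finger_force: 0.0
t10.80 pos [ 0.4195 -0.0082  0.0794] xyz [-0.0003 -0.0017  0.0899] w [-0.0016 -0.0002  0.0054] rows 1.7 0.0 open 0.549 q7 -0.22 F [ 0.3 -0.8 -0.5]
wrist ((0.4199008345603943, -0.005141451954841614), (0.058827172964811325, 0.029485542327165604), 75.33687591552734) [ 0.42004606 -0.00474734  0.02250234]
top ((0.6440268158912659, -0.06321338564157486), (0.037015799432992935, 0.0359342135488987), 88.39476776123047) [ 0.64374079 -0.06305152  0.02977678]
nut 94 [ 0.49130533 -0.37210092  0.0300352 ]
[-0.77  0.1   0.75  2.12 -0.08  0.95 -0.22]
```

```bash
python3 -m creep '[{"x":0.001,"y":-0.001,"z":0.04,"wx":0,"wy":0,"wz":0.005,"gripper":-0.1},{"x":0.001,"y":-0.001,"z":0.075,"wx":-0.001,"wy":0,"wz":0.005,"gripper":-0.1},{"x":0.001,"y":-0.001,"z":0.0885,"wx":-0.001,"wy":0,"wz":0.005,"gripper":-0.1},{"x":0.001,"y":-0.001,"z":0.0885,"wx":-0.001,"wy":0,"wz":0.005,"gripper":-0.1},{"x":0.001,"y":-0.001,"z":0.0885,"wx":-0.001,"wy":0,"wz":0.005,"gripper":-0.1},{"x":0.001,"y":-0.001,"z":0.0885,"wx":-0.001,"wy":0,"wz":0.005,"gripper":1},{"x":0.001,"y":-0.001,"z":0.0885,"wx":-0.001,"wy":0,"wz":0.005,"gripper":1},{"x":0.001,"y":-0.001,"z":0.0885,"wx":-0.001,"wy":0,"wz":0.005,"gripper":1},{"x":0.001,"y":-0.001,"z":0.0885,"wx":-0.001,"wy":0,"wz":0.005,"gripper":1}]' 50; python3 to.py .6405 .013 .10 4.5
```

```text
time_s: 11.65
position: [0.419, -0.0074, 0.0093]
eef_rot: [0.793, 0.609, 0.0, -0.0]
contact_force: [-0.8, -1.7, 7.7]
gripper_width: 0.338
finger_force: 50.4
t11.65 pos [ 0.419  -0.0074  0.0093] xyz [ 0.0963  0.2609 -0.1132] w [ 0.0006 -0.0007 -0.325 ] rows 5.8 2.7 open 0.338 q7 -0.09 F [-0.8 -1.7  7.7]
```

```bash
python3 -m creep '[{"x":0,"y":0,"z":-0.02,"wx":0,"wy":0,"wz":0,"gripper":1},{"x":0,"y":0,"z":-0.06,"wx":0,"wy":0,"wz":0,"gripper":1},{"x":0,"y":0,"z":-0.1,"wx":0,"wy":0,"wz":0,"gripper":1},{"x":0.01,"y":0.02,"z":-0.12,"wx":0,"wy":0,"wz":0,"gripper":1},{"x":0.03,"y":0.06,"z":-0.12,"wx":0,"wy":0,"wz":-0.1,"gripper":1},{"x":0.05,"y":0.11,"z":-0.12,"wx":0,"wy":0,"wz":-0.2,"gripper":1},{"x":0.07,"y":0.16,"z":-0.12,"wx":0,"wy":0,"wz":-0.325,"gripper":1},{"x":0.09,"y":0.21,"z":-0.11,"wx":0,"wy":0,"wz":-0.325,"gripper":1},{"x":0.0965,"y":0.24,"z":-0.1,"wx":0,"wy":0,"wz":-0.325,"gripper":1},{"x":0.0965,"y":0.26,"z":-0.08,"wx":0,"wy":0,"wz":-0.325,"gripper":1}]'; python3 -m creep '[{"x":0,"y":0,"z":0.02,"wx":0,"wy":0,"wz":0,"gripper":1},{"x":0,"y":0,"z":0.03,"wx":0,"wy":0,"wz":0,"gripper":1},{"x":0,"y":0,"z":0.03,"wx":0,"wy":0,"wz":0,"gripper":1},{"x":0,"y":0,"z":0.03,"wx":0,"wy":0,"wz":0,"gripper":1}]'; python3 to.py .6405 .013 .0133 4.5
python3 - <<'E'
from bench import grab_frame
from h import *
a=grab_frame("side")["img"][...,::-1];b=grab_frame("wrist")["img"][...,::-1]
cv2.imwrite("pics/s5.png",np.hstack([cv2.resize(a[150:260,265:375],(400,400)),cv2.resize(b[60:360,130:430],(400,400))]))
E
```

```text
time_s: 12.48
position: [0.6429, 0.0157, 0.0723]
eef_rot: [0.677, 0.736, 0.001, 0.0]
contact_force: [-0.3, 0.4, -0.8]
gripper_width: 0.338
finger_force: 49.9
time_s: 12.82
position: [0.6379, 0.0138, 0.0478]
eef_rot: [0.679, 0.734, -0.001, -0.001]
contact_force: [-0.5, 0.3, -1.8]
gripper_width: 0.341
finger_force: 49.9
t12.82 pos [0.6379 0.0138 0.0478] xyz [-0.0013  0.0033  0.0431] w [-0.0029 -0.0005  0.0003] rows 0.8 0.0 open 0.341 q7 0.3 F [-0.5  0.3 -1.8]
```

View pics/s5.png

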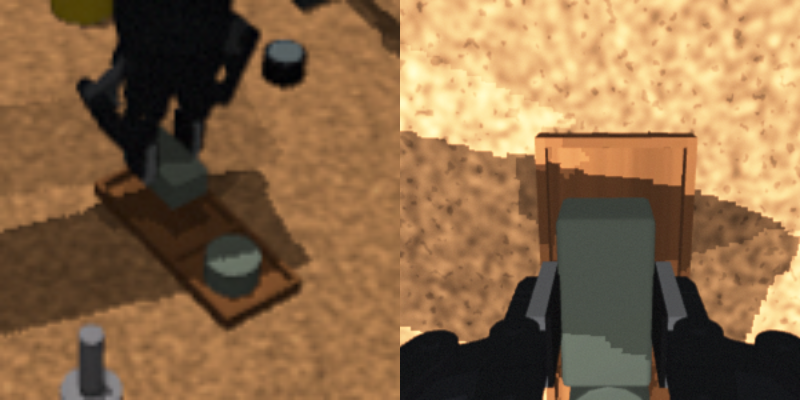

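Round blank lies flat in the short bay, and the oblong hangs straight and aligned over the long bay. Lowering it.

```bash
python3 -m creep '[{"x":-0.001,"y":0.003,"z":0.02,"wx":0,"wy":0,"wz":0,"gripper":1},{"x":-0.001,"y":0.003,"z":0.034,"wx":-0.002,"wy":0,"wz":0,"gripper":1},{"x":-0.001,"y":0.003,"z":0.039,"wx":-0.002,"wy":0,"wz":0,"gripper":1},{"x":-0.001,"y":0.003,"z":0.041,"wx":-0.002,"wy":0,"wz":0,"gripper":1},{"x":-0.001,"y":0.003,"z":0.0425,"wx":-0.002,"wy":0,"wz":0,"gripper":1},{"x":-0.001,"y":0.003,"z":0.0425,"wx":-0.002,"wy":0,"wz":0,"gripper":1},{"x":-0.001,"y":0.003,"z":0.0425,"wx":-0.002,"wy":0,"wz":0,"gripper":1}]'; python3 to.py .6405 .013 .0133 4.5
```

```text
time_s: 13.5
position: [0.6413, 0.0128, 0.0138]
eef_rot: [0.679, 0.734, 0.0, 0.0]
contact_force: [-0.2, 0.2, -1.2]
gripper_width: 0.337
finger_force: 49.9
t13.50 pos [0.6413 0.0128 0.0138] xyz [ 0.0003 -0.0009  0.0007] w [0.0006 0.     0.0002] rows 0.0 0.0 open 0.337 q7 0.32 F [-0.2  0.2 -1.2]
```

```bash
python3 -m creep '[{"x":0,"y":0,"z":0.001,"wx":0,"wy":0,"wz":0,"gripper":1},{"x":0,"y":0,"z":0.001,"wx":0,"wy":0,"wz":0,"gripper":1},{"x":0,"y":0,"z":0.001,"wx":0,"wy":0,"wz":0,"gripper":-0.1},{"x":0,"y":0,"z":0.001,"wx":0,"wy":0,"wz":0,"gripper":-0.1},{"x":0,"y":0,"z":0,"wx":0,"wy":0,"wz":0,"gripper":-0.1},{"x":0,"y":0,"z":0,"wx":0,"wy":0,"wz":0,"gripper":-0.1},{"x":0,"y":0,"z":-0.03,"wx":0,"wy":0,"wz":0,"gripper":-0.1},{"x":0,"y":0,"z":-0.07,"wx":0,"wy":0,"wz":0,"gripper":-0.1},{"x":0.02,"y":-0.02,"z":-0.11,"wx":0,"wy":0,"wz":0.05,"gripper":-0.1},{"x":0.05,"y":-0.06,"z":-0.12,"wx":0,"wy":0,"wz":0.075,"gripper":-0.1}]'; python3 to.py .51 .099 .09 0
```

```text
time_s: 14.33
position: [0.5944, 0.046, 0.1149]
eef_rot: [0.71, 0.705, 0.003, 0.004]
contact_force: [1.5, 1.1, 1.5]
gripper_width: 0.55
finger_force: 0.0
t14.33 pos [0.5944 0.046  0.1149] xyz [ 0.0656 -0.1063  0.03  ] w [ 0.0089  0.001  -0.0067] rows 2.5 0.1 open 0.55 q7 0.12 F [1.5 1.1 1.5]
```

```bash
python3 -m creep '[{"x":0.03,"y":-0.05,"z":0.01,"wx":0,"wy":0,"wz":0,"gripper":-0.1},{"x":0.06,"y":-0.09,"z":0.02,"wx":0,"wy":0,"wz":0,"gripper":-0.1},{"x":0.066,"y":-0.105,"z":0.03,"wx":0,"wy":0,"wz":0,"gripper":-0.1},{"x":0.066,"y":-0.105,"z":0.03,"wx":0,"wy":0,"wz":0,"gripper":-0.1},{"x":0.066,"y":-0.105,"z":0.03,"wx":0,"wy":0,"wz":0,"gripper":-0.1},{"x":0.066,"y":-0.105,"z":0.03,"wx":0,"wy":0,"wz":0,"gripper":-0.1}]'; python3 to.py .51 .099 .021 0; python3 - <<'E'
from bench import grab_frame
from h import *
f=grab_frame("top"); W=cloud(f); z=W[...,2]
m=(z>.024)&(z<.034)&(np.hypot(W[...,0]-.64,W[...,1]-.0122)<.05)
c,_=cv2.findContours(m.astype(np.uint8),0,1); c=max(c,key=cv2.contourArea)[:,0]
print(cv2.minAreaRect(np.array([ray(f,q,.028)[:2] for q in c],np.float32)),np.nanmean(W[m],0))
f=grab_frame("wrist"); W=cloud(f); z=W[...,2]
m=(z>.042)&(z<.052)&(np.hypot(W[...,0]-.51,W[...,1]-.099)<.02)
print(m.sum(),np.nanmean(W[m],0))
E
```

```text
time_s: 14.83
position: [0.5069, 0.1014, 0.0862]
eef_rot: [0.707, 0.707, 0.001, 0.0]
contact_force: [0.6, 0.4, 0.2]
gripper_width: 0.552
finger_force: 0.0
t14.83 pos [0.5069 0.1014 0.0862] xyz [-0.003   0.0038  0.0816] w [ 0.0013 -0.0003 -0.0001] rows 1.6 0.0 open 0.552 q7 -0.04 F [0.6 0.4 0.2]
((0.6391813158988953, 0.012060029432177544), (0.03173224627971649, 0.0596233606338501), 4.977169036865234) [0.63930562 0.01219484 0.02953022]
614 [0.51181198 0.10230638 0.04630822]
```

```bash
python3 -m creep '[{"x":-0.002,"y":0.004,"z":0.03,"wx":0,"wy":0,"wz":0,"gripper":-0.1},{"x":-0.002,"y":0.004,"z":0.065,"wx":0.001,"wy":0,"wz":0,"gripper":-0.1},{"x":-0.002,"y":0.004,"z":0.08,"wx":0.001,"wy":0,"wz":0,"gripper":-0.1},{"x":-0.002,"y":0.004,"z":0.08,"wx":0.001,"wy":0,"wz":0,"gripper":-0.1},{"x":-0.002,"y":0.004,"z":0.08,"wx":0.001,"wy":0,"wz":0,"gripper":0.2},{"x":-0.002,"y":0.004,"z":0.08,"wx":0.001,"wy":0,"wz":0,"gripper":1},{"x":-0.002,"y":0.004,"z":0.08,"wx":0.001,"wy":0,"wz":0,"gripper":1},{"x":-0.002,"y":0.004,"z":0.08,"wx":0.001,"wy":0,"wz":0,"gripper":1},{"x":-0.002,"y":0.004,"z":0.08,"wx":0.001,"wy":0,"wz":0,"gripper":1},{"x":-0.002,"y":0.004,"z":0.08,"wx":0.001,"wy":0,"wz":0,"gripper":1}]' 50; python3 to.py .477 .398 .10 0
```

```text
time_s: 15.77
position: [0.5104, 0.1002, 0.023]
eef_rot: [0.707, 0.707, 0.001, 0.0]
contact_force: [0.2, -1.9, 7.4]
gripper_width: 0.168
finger_force: 49.1
t15.77 pos [0.5104 0.1002 0.023 ] xyz [ 0.3723 -0.0416 -0.0959] w [ 0.0015 -0.001   0.    ] rows 7.4 0.0 open 0.168 q7 0.04 F [ 0.2 -1.9  7.4]
```

```bash
python3 -m creep '[{"x":0,"y":0,"z":-0.02,"wx":0,"wy":0,"wz":0,"gripper":1},{"x":0,"y":0,"z":-0.06,"wx":0,"wy":0,"wz":0,"gripper":1},{"x":0.03,"y":0,"z":-0.095,"wx":0,"wy":0,"wz":0,"gripper":1},{"x":0.07,"y":-0.01,"z":-0.095,"wx":0,"wy":0,"wz":0,"gripper":1},{"x":0.12,"y":-0.02,"z":-0.095,"wx":0,"wy":0,"wz":0,"gripper":1},{"x":0.17,"y":-0.02,"z":-0.095,"wx":0,"wy":0,"wz":0,"gripper":1},{"x":0.22,"y":-0.03,"z":-0.095,"wx":0,"wy":0,"wz":0,"gripper":1},{"x":0.27,"y":-0.03,"z":-0.095,"wx":0,"wy":0,"wz":0,"gripper":1},{"x":0.32,"y":-0.04,"z":-0.095,"wx":0,"wy":0,"wz":0,"gripper":1},{"x":0.36,"y":-0.042,"z":-0.09,"wx":0,"wy":0,"wz":0,"gripper":1}]'; python3 -m creep '[{"x":0.012,"y":0,"z":0.02,"wx":0,"wy":0,"wz":0,"gripper":1},{"x":0.012,"y":0,"z":0.045,"wx":0,"wy":0,"wz":0,"gripper":1},{"x":0.012,"y":0,"z":0.045,"wx":0,"wy":0,"wz":0,"gripper":1},{"x":0.012,"y":0,"z":0.045,"wx":0,"wy":0,"wz":0,"gripper":1},{"x":0.012,"y":0,"z":0.045,"wx":0,"wy":0,"wz":0,"gripper":1}]'; python3 to.py .477 .398 .027 0
```

```text
time_s: 16.6
position: [0.4736, 0.3926, 0.0944]
eef_rot: [0.706, 0.708, 0.0, -0.001]
contact_force: [-0.2, 0.5, -1.9]
gripper_width: 0.171
finger_force: 49.0
time_s: 17.02
position: [0.4762, 0.3971, 0.0587]
eef_rot: [0.708, 0.707, -0.0, -0.0]
contact_force: [0.9, 0.0, -0.5]
gripper_width: 0.167
finger_force: 49.0
t17.02 pos [0.4762 0.3971 0.0587] xyz [0.0011 0.001  0.0397] w [-0.0005 -0.0003 -0.0011] rows 0.8 0.0 open 0.167 q7 -0.49 F [ 0.9  0.  -0.5]
```

```bash
python3 -m creep '[{"x":0.001,"y":0.001,"z":0.018,"wx":0,"wy":0,"wz":0,"gripper":1},{"x":0.001,"y":0.001,"z":0.03,"wx":0,"wy":0,"wz":0,"gripper":1},{"x":0.001,"y":0.001,"z":0.035,"wx":0,"wy":0,"wz":0,"gripper":1},{"x":0.001,"y":0.001,"z":0.038,"wx":0,"wy":0,"wz":0,"gripper":1},{"x":0.001,"y":0.001,"z":0.04,"wx":0,"wy":0,"wz":0,"gripper":1},{"x":0.001,"y":0.001,"z":0.04,"wx":0,"wy":0,"wz":0,"gripper":1},{"x":0.001,"y":0.001,"z":0.04,"wx":0,"wy":0,"wz":0,"gripper":1}]'; python3 to.py .477 .398 .027 0
```

```text
time_s: 17.6
position: [0.4761, 0.3982, 0.027]
eef_rot: [0.707, 0.707, -0.001, -0.001]
contact_force: [-5.7, -3.6, 12.3]
gripper_width: 0.162
finger_force: 50.6
t17.60 pos [0.4761 0.3982 0.027 ] xyz [-0.0002  0.0011 -0.    ] w [-0.002  -0.0005 -0.0002] rows 0.0 0.0 open 0.162 q7 -0.48 F [-5.7 -3.6 12.3]
```

```bash
python3 -m creep '[{"x":0,"y":0,"z":0,"wx":0,"wy":0,"wz":0,"gripper":0},{"x":0,"y":0,"z":0,"wx":0,"wy":0,"wz":0,"gripper":-0.1},{"x":0,"y":0,"z":0,"wx":0,"wy":0,"wz":0,"gripper":-0.1},{"x":0,"y":0,"z":0,"wx":0,"wy":0,"wz":0,"gripper":-0.1},{"x":0,"y":0,"z":-0.03,"wx":0,"wy":0,"wz":0,"gripper":-0.1},{"x":0,"y":0,"z":-0.07,"wx":0,"wy":0,"wz":0,"gripper":-0.1},{"x":-0.02,"y":0,"z":-0.11,"wx":0,"wy":0,"wz":0,"gripper":-0.1},{"x":-0.06,"y":0.01,"z":-0.12,"wx":0,"wy":0,"wz":0,"gripper":-0.1},{"x":-0.11,"y":0.01,"z":-0.12,"wx":0,"wy":0,"wz":0,"gripper":-0.1},{"x":-0.16,"y":0.02,"z":-0.12,"wx":0,"wy":0,"wz":0,"gripper":-0.1}]'; python3 -m creep '[{"x":-0.05,"y":0.003,"z":0,"wx":0,"wy":0,"wz":0,"gripper":-0.1},{"x":-0.1,"y":0.006,"z":0,"wx":0,"wy":0,"wz":0,"gripper":-0.1},{"x":-0.15,"y":0.01,"z":0,"wx":0,"wy":0,"wz":0,"gripper":-0.1},{"x":-0.2,"y":0.013,"z":0,"wx":0,"wy":0,"wz":0,"gripper":-0.1},{"x":-0.25,"y":0.016,"z":0,"wx":0,"wy":0,"wz":0,"gripper":-0.1},{"x":-0.3,"y":0.02,"z":0,"wx":0,"wy":0,"wz":0,"gripper":-0.1},{"x":-0.35,"y":0.023,"z":0,"wx":0,"wy":0,"wz":0,"gripper":-0.1},{"x":-0.4,"y":0.025,"z":0,"wx":0,"wy":0,"wz":0,"gripper":-0.1},{"x":-0.44,"y":0.025,"z":0,"wx":0,"wy":0,"wz":0,"gripper":-0.1},{"x":-0.46,"y":0.025,"z":0,"wx":0,"wy":0,"wz":0,"gripper":-0.1}]'; python3 to.py .511 -.106 .09 0;python3 - <<'E'
from bench import grab_frame
from h import *
f=grab_frame("top"); W=cloud(f); z=W[...,2]
m=(z>.045)&(z<.06)&(np.hypot(W[...,0]-.477,W[...,1]-.398)<.03);print(m.sum(),np.nanmean(W[m],0))
E
```

```text
time_s: 18.43
position: [0.492, 0.2704, 0.1225]
eef_rot: [0.706, 0.708, 0.001, -0.001]
contact_force: [1.1, -0.9, 0.7]
gripper_width: 0.551
finger_force: 0.0
time_s: 19.27
position: [0.5118, -0.1029, 0.122]
eef_rot: [0.709, 0.705, -0.001, 0.0]
contact_force: [-0.3, 0.4, 0.1]
gripper_width: 0.552
finger_force: 0.0
t19.27 pos [ 0.5118 -0.1029  0.122 ] xyz [-0.0038 -0.0009  0.04  ] w [-0.0003  0.0014 -0.0053] rows 0.8 0.0 open 0.552 q7 0.36 F [-0.3  0.4  0.1]
50 [0.47530526 0.39631283 0.05292754]
```

```bash
python3 -m creep '[{"x":0,"y":0,"z":0,"wx":0,"wy":0,"wz":-0.005,"gripper":-0.1},{"x":0,"y":0,"z":0,"wx":0,"wy":0,"wz":-0.005,"gripper":-0.1},{"x":0,"y":0,"z":0.01,"wx":0,"wy":0,"wz":-0.005,"gripper":-0.1},{"x":0,"y":0,"z":0.01,"wx":0,"wy":0,"wz":-0.005,"gripper":-0.1}]';  python3 to.py .5115 -.105 .034 0; python3 - <<'E'
from bench import grab_frame
from h import *
f=grab_frame("wrist"); W=cloud(f); z=W[...,2]
m=(z>.06)&(z<.071)&(np.hypot(W[...,0]-.511,W[...,1]+.105)<.02);print(m.sum(),np.nanmean(W[m],0))
E
```

```text
time_s: 19.65
position: [0.5121, -0.0954, 0.1121]
eef_rot: [0.704, 0.71, -0.001, -0.001]
contact_force: [-0.7, -0.6, 0.8]
gripper_width: 0.551
finger_force: 0.0
t19.65 pos [ 0.5121 -0.0954  0.1121] xyz [-0.0121 -0.0005  0.0976] w [-0.0027 -0.0009  0.008 ] rows 1.9 0.1 open 0.551 q7 0.37 F [-0.7 -0.6  0.8]
551 [ 0.51317423 -0.10362414  0.06429689]
```

```bash
python3 -m creep '[{"x":-0.012,"y":0,"z":0,"wx":0,"wy":0,"wz":0.008,"gripper":-0.1},{"x":-0.012,"y":0,"z":0.02,"wx":-0.002,"wy":0,"wz":0.008,"gripper":-0.1},{"x":-0.012,"y":0,"z":0.06,"wx":-0.002,"wy":0,"wz":0.008,"gripper":-0.1},{"x":-0.012,"y":0,"z":0.09,"wx":-0.002,"wy":0,"wz":0.008,"gripper":-0.1},{"x":-0.012,"y":0,"z":0.096,"wx":-0.002,"wy":0,"wz":0.008,"gripper":-0.1},{"x":-0.012,"y":0,"z":0.096,"wx":-0.002,"wy":0,"wz":0.008,"gripper":0.2},{"x":-0.012,"y":0,"z":0.096,"wx":-0.002,"wy":0,"wz":0.008,"gripper":1},{"x":-0.012,"y":0,"z":0.096,"wx":-0.002,"wy":0,"wz":0.008,"gripper":1},{"x":-0.012,"y":0,"z":0.096,"wx":-0.002,"wy":0,"wz":0.008,"gripper":1},{"x":-0.012,"y":0,"z":0.096,"wx":-0.002,"wy":0,"wz":0.008,"gripper":1}]' 50; python3 to.py .477 .338 .10 0
```

```text
time_s: 20.53
position: [0.5135, -0.1072, 0.0381]
eef_rot: [0.708, 0.706, 0.001, 0.001]
contact_force: [-1.1, 0.0, 4.5]
gripper_width: 0.168
finger_force: 48.9
t20.53 pos [ 0.5135 -0.1072  0.0381] xyz [ 0.5564 -0.0469 -0.0774] w [ 0.0033 -0.0003 -0.0027] rows 10.8 0.0 open 0.168 q7 0.46 F [-1.1  0.   4.5]
```

```bash
python3 -m creep '[{"x":0,"y":0,"z":0,"wx":0,"wy":0,"wz":0,"gripper":1},{"x":0,"y":0,"z":0,"wx":0,"wy":0,"wz":0,"gripper":1}]'; python3 -m creep '[{"x":0,"y":0,"z":-0.02,"wx":0,"wy":0,"wz":0,"gripper":1},{"x":0,"y":0,"z":-0.06,"wx":0,"wy":0,"wz":0,"gripper":1},{"x":0.02,"y":0,"z":-0.09,"wx":0,"wy":0,"wz":0,"gripper":1},{"x":0.06,"y":-0.005,"z":-0.09,"wx":0,"wy":0,"wz":0,"gripper":1},{"x":0.11,"y":-0.01,"z":-0.09,"wx":0,"wy":0,"wz":0,"gripper":1},{"x":0.16,"y":-0.015,"z":-0.09,"wx":0,"wy":0,"wz":0,"gripper":1},{"x":0.21,"y":-0.02,"z":-0.09,"wx":0,"wy":0,"wz":0,"gripper":1},{"x":0.26,"y":-0.025,"z":-0.09,"wx":0,"wy":0,"wz":0,"gripper":1},{"x":0.31,"y":-0.03,"z":-0.09,"wx":0,"wy":0,"wz":0,"gripper":1},{"x":0.36,"y":-0.035,"z":-0.09,"wx":0,"wy":0,"wz":0,"gripper":1}]'; python3 -m creep '[{"x":0.05,"y":-0.004,"z":0,"wx":0,"wy":0,"wz":0,"gripper":1},{"x":0.1,"y":-0.008,"z":0,"wx":0,"wy":0,"wz":0,"gripper":1},{"x":0.15,"y":-0.01,"z":0,"wx":0,"wy":0,"wz":0,"gripper":1},{"x":0.18,"y":-0.01,"z":0,"wx":0,"wy":0,"wz":0,"gripper":1},{"x":0.19,"y":-0.01,"z":0,"wx":0,"wy":0,"wz":0,"gripper":1},{"x":0.19,"y":-0.01,"z":0.02,"wx":0,"wy":0,"wz":0,"gripper":1},{"x":0.19,"y":-0.01,"z":0.035,"wx":0,"wy":0,"wz":0,"gripper":1},{"x":0.19,"y":-0.01,"z":0.035,"wx":0,"wy":0,"wz":0,"gripper":1},{"x":0.19,"y":-0.01,"z":0.035,"wx":0,"wy":0,"wz":0,"gripper":1}]';python3 to.py .477 .338 .042 0
```

```text
time_s: 20.7
position: [0.5135, -0.1072, 0.0381]
eef_rot: [0.708, 0.706, 0.001, 0.001]
contact_force: [-1.6, -0.1, 7.1]
gripper_width: 0.168
finger_force: 49.3
time_s: 21.53
position: [0.4846, 0.1831, 0.1093]
eef_rot: [0.708, 0.706, 0.001, 0.0]
contact_force: [0.8, -0.8, -1.3]
gripper_width: 0.173
finger_force: 49.0
time_s: 22.28
position: [0.4774, 0.3315, 0.0801]
eef_rot: [0.709, 0.705, -0.001, 0.0]
contact_force: [-1.0, 1.0, -0.8]
gripper_width: 0.17
finger_force: 49.0
t22.28 pos [0.4774 0.3315 0.0801] xyz [ 0.0082 -0.0005  0.0476] w [-0.0006  0.0016 -0.0044] rows 0.9 0.0 open 0.17 q7 -0.42 F [-1.   1.  -0.8]
```

```bash
python3 -m creep '[{"x":0.006,"y":0,"z":0,"wx":0,"wy":0,"wz":-0.004,"gripper":1},{"x":0.006,"y":0,"z":0.02,"wx":0,"wy":0.001,"wz":-0.004,"gripper":1},{"x":0.006,"y":0,"z":0.036,"wx":0,"wy":0.001,"wz":-0.004,"gripper":1},{"x":0.006,"y":0,"z":0.042,"wx":0,"wy":0.001,"wz":-0.004,"gripper":1},{"x":0.006,"y":0,"z":0.045,"wx":0,"wy":0.001,"wz":-0.004,"gripper":1},{"x":0.006,"y":0,"z":0.047,"wx":0,"wy":0.001,"wz":-0.004,"gripper":1},{"x":0.006,"y":0,"z":0.047,"wx":0,"wy":0.001,"wz":-0.004,"gripper":1},{"x":0.006,"y":0,"z":0.047,"wx":0,"wy":0.001,"wz":-0.004,"gripper":1}]';python3 to.py .477 .338 .042 0
```

```text
time_s: 22.95
position: [0.4781, 0.3379, 0.0437]
eef_rot: [0.707, 0.707, 0.001, -0.0]
contact_force: [0.5, -0.1, -1.3]
gripper_width: 0.168
finger_force: 49.0
t22.95 pos [0.4781 0.3379 0.0437] xyz [ 0.0001 -0.0014  0.0021] w [ 0.0014 -0.0015  0.001 ] rows 0.0 0.0 open 0.168 q7 -0.4 F [ 0.5 -0.1 -1.3]
```

```bash
python3 -m creep '[{"x":0,"y":0,"z":0.0015,"wx":0,"wy":0,"wz":0,"gripper":1},{"x":0,"y":0,"z":0.003,"wx":0,"wy":0,"wz":0,"gripper":1},{"x":0,"y":0,"z":0.003,"wx":0,"wy":0,"wz":0,"gripper":1},{"x":0,"y":0,"z":0.003,"wx":0,"wy":0,"wz":0,"gripper":1}]';python3 to.py .477 .338 .042 0
```

```text
time_s: 23.28
position: [0.4782, 0.3383, 0.0421]
eef_rot: [0.707, 0.708, 0.002, -0.0]
contact_force: [-2.7, -1.8, 7.8]
gripper_width: 0.171
finger_force: 49.9
t23.28 pos [0.4782 0.3383 0.0421] xyz [-0.0004 -0.0015  0.0001] w [ 0.0017 -0.0026  0.0012] rows 0.0 0.0 open 0.171 q7 -0.4 F [-2.7 -1.8  7.8]
```

Contact. Release, lift and back off, then check everything.

```bash
python3 -m creep '[{"x":0,"y":0,"z":0,"wx":0,"wy":0,"wz":0,"gripper":0},{"x":0,"y":0,"z":0,"wx":0,"wy":0,"wz":0,"gripper":-0.1},{"x":0,"y":0,"z":0,"wx":0,"wy":0,"wz":0,"gripper":-0.1},{"x":0,"y":0,"z":0,"wx":0,"wy":0,"wz":0,"gripper":-0.1},{"x":0,"y":0,"z":-0.04,"wx":0,"wy":0,"wz":0,"gripper":-0.1},{"x":0,"y":0,"z":-0.09,"wx":0,"wy":0,"wz":0,"gripper":-0.1},{"x":0,"y":0,"z":-0.14,"wx":0,"wy":0,"wz":0,"gripper":-0.1},{"x":-0.04,"y":0,"z":-0.19,"wx":0,"wy":0,"wz":0,"gripper":-0.1},{"x":-0.09,"y":0,"z":-0.19,"wx":0,"wy":0,"wz":0,"gripper":-0.1},{"x":-0.14,"y":0,"z":-0.19,"wx":0,"wy":0,"wz":0,"gripper":-0.1}]'; python3 -m creep '[{"x":-0.05,"y":0,"z":0,"wx":0,"wy":0,"wz":0,"gripper":-0.1},{"x":-0.1,"y":0,"z":0,"wx":0,"wy":0,"wz":0,"gripper":-0.1},{"x":-0.15,"y":0,"z":0,"wx":0,"wy":0,"wz":0,"gripper":-0.1},{"x":-0.15,"y":0,"z":0,"wx":0,"wy":0,"wz":0,"gripper":-0.1},{"x":-0.15,"y":0,"z":0,"wx":0,"wy":0,"wz":0,"gripper":-0.1}]'; python3 - <<'E'
from bench import grab_frame
from h import *
ims=[]
for n in("top","side"):
    f=grab_frame(n); W=cloud(f); z=W[...,2]; ims.append(f["img"][...,::-1])
    for k,x,y,h in(("short",.476,.397,.052),("tall",.478,.338,.07),("nut",.492,-.372,.028),("round",.644,-.063,.028),("oblong",.639,.012,.028),("jar",.4125,.097,.045),("bottle",.7045,.2495,.145)):
        m=(z>h-.006)&(z<h+.006)&(np.hypot(W[...,0]-x,W[...,1]-y)<.03);print(n,k,m.sum(),np.nanmean(W[m],0).round(4) if m.any() else "")
cv2.imwrite("pics/end.png",ims[0]);cv2.imwrite("pics/ends.png",ims[1])
E
```

```text
time_s: 24.12
position: [0.4791, 0.2293, 0.1955]
eef_rot: [0.706, 0.709, 0.004, 0.0]
contact_force: [1.1, -0.8, 0.2]
gripper_width: 0.549
finger_force: 0.0
time_s: 24.53
position: [0.4781, 0.1061, 0.1929]
eef_rot: [0.709, 0.706, 0.001, -0.0]
contact_force: [-0.3, 0.5, -1.1]
gripper_width: 0.555
finger_force: 0.0
top short 33 [0.4748 0.3988 0.0535]
top tall 0 
top nut 105 [ 0.4908 -0.3715  0.0296]
top round 207 [ 0.6434 -0.063   0.0294]
top oblong 325 [0.6391 0.012  0.0296]
top jar 185 [0.4128 0.0981 0.0466]
top bottle 14 [0.7038 0.2489 0.144 ]
side short 20 [0.4741 0.3951 0.0506]
side tall 26 [0.4753 0.3367 0.0686]
side nut 129 [ 0.4912 -0.3744  0.0274]
side round 155 [ 0.6435 -0.0661  0.027 ]
side oblong 205 [0.6382 0.0112 0.0274]
side jar 119 [0.4122 0.0949 0.044 ]
side bottle 6 [0.7043 0.2485 0.143 ]
```

View pics/end.png

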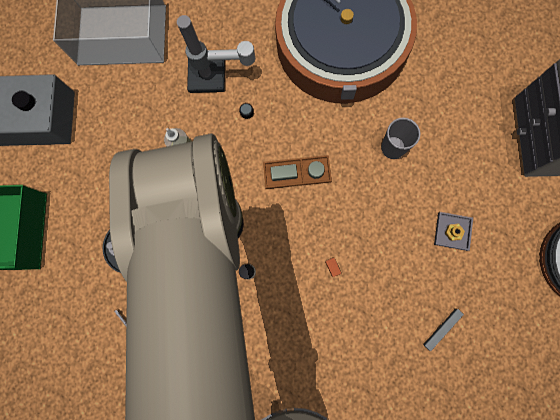

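View pics/ends.png

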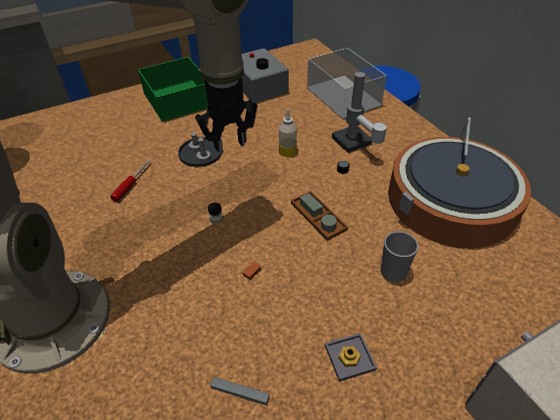

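The end views show every part in place. In the top view the blanks are at (284,172) and (316,170), and the nut is at (455,232). In the side view both dops stand upright in the dish at about (200,148). Jar and bottle have not moved, and the gripper is clear. Handing in.

```bash
python3 -c "
from bench import ticket
print(ticket.sign_off())"
```

```text
the job is handed in; nothing more can be done
None
```

All five parts are set down in their trays, with the drip bottle and glass jar unmoved, and the job was handed in at about 25 s; the hand-in returned no verdict.

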